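# Reset a tripped breaker behind a push-to-open flap

## Robot

A 6-joint arm with a two-finger parallel gripper is mounted at the origin on the work surface. World frame = base frame: x ahead of the robot, y to its left, z up, the work surface at z = 0. Lengths are in m, angles in rad, forces in N, time in s.
With the tool pointing down it reaches from about 0.3 to 0.875 m from the base axis. Payload 6.4 kg.
Tool frame: the origin (TCP) lies midway between the tips of the shut fingers; the grasp point (between the pads) lies env.hold_point_z behind it (env.hold_point_z is the distance from the TCP to the grasp point, in m); z points along the fingers, x is the direction in which the jaws open and shut, and the axes are right-handed (so a half turn about z gives the same grasp; the last joint's range is limited). The gripper opens to 85 mm and grips with 20 to 120 N. Pads are 22 mm wide; open, the fingers measure 114 mm over their backs; the gripper's body (76 mm by 85 mm) begins 54 mm behind the grasp point. The pads swing forward as they close: fully open they stand 13 mm farther back than shut.
Start: joints at [0.903, 0.181, 1.607, -0, 1.354, -0.206], TCP at [0.256, 0.515, 0.231] pointing down, gripper open.
Joint ranges: [-2.99, 2.99], [-0.89, 2.07], [0.3, 2.58], [-1.14, 4.28], [0, 2.63], [-3.12, 3.12]. Speed limits (rad/s): [2.57, 2.57, 3.01, 3.14, 3.14, 3.14].

## Interface

Orientations are given as a rotation vector (axis times angle).
In Python, from rig import get_state, vision, order, env gives the robot as it stands.
- The arm moves only by the tool carry_out, never from a script. Its argument "motion" is a list of rows, each a list of 6 numbers: the shift along the tool's x, y, z normalised to -1 to 1, where 1 is 250 mm, then the turn, a rotation vector about the tool's x, y, z normalised to -1 to 1, where 1 is 90 degrees. A call has 1 to 12 rows; each row is the pose to reach, as a shift and turn from the pose commanded when the call began, along the tool's axes at that moment; what a row does not reach only later rows make up. A row lasts 1/12 s, in which the tool goes at most 41.7 mm and 7.16 degrees, less where a joint would pass 70% of its speed; a pose out of reach is approached as far as the arm can. A call with a number of a shift or a turn outside -1 to 1 is refused whole. A call with a gripper value outside its range is refused whole. "fingers" is the finger opening in mm, from 0 to 85.4, set as the call begins (left out, the last holds). The fingers move at their own pace and stop on an object; "force" is the grip in N (left out, the last holds). Time passes only in rows, so rows that repeat a pose let the fingers close. It gives the time, the measured TCP pose, the force and the opening at its end, in the units of the state.
- get_state(): the state, without advancing time (a new reading comes with each control period).
- vision.camera(name): name is "side" or "top"; returns the picture (480x640x3 uint8, red, green, blue); there is no depth.
- vision.camera_params(name): a dict with "fx", "fy", "cx", "cy" (pixels), "rvec" (rotation vector, rad) and "tvec" (3), from world to camera coordinates, as OpenCV has them. Camera axes: x right, y down, z forward; pixel columns grow to the right and rows downward; lengths in m; the calibration is good to about 2 mm. A picture is of the moment at which its call begins. camera_params takes no time and is no camera call.
- order.sign_off(): hands the job in, once; it reports no verdict.
The state is a dict: "time_s": time; "joints": joint angles; "joint_velocities": joint speeds; "joint_torque": joint torques, N m; "tcp_pos": TCP position; "ee_rot": TCP orientation; "force": force on the tool from outside, world axes, zero at the start; "torque": the same for the moment, N m; "grip_width": finger opening in m.
Only numpy, scipy, OpenCV 4.12 (cv2) and the standard library are available. Lean on these libraries where they do the work, as an engineer would, in place of code of your own. Each camera call takes 0.05 s, during which the arm holds its last target.

## Task

A breaker in the bench power box has tripped, so open the box and switch it back on: press down the front edge of the smoked flap (a blue mark shows where its push catch is), draw the finger away and let the flap spring ajar by itself, then with a fingertip at its front edge swing it up and back until it stays open. Now push the tripped breaker's lever, the one leaning to the front while its two neighbours lean to the rear, over to the rear until it snaps on, and come away with the flap left open. Do not pinch the flap, do not switch another breaker off, and do not pick up or shove the things lying about on the bench.

Things in the scene. Friction and masses are not known exactly. Their poses are not given: they have to be found in the camera images.
- power_box: Light grey power distribution box fixed to the bench, 220 (x) x 280 (y) x 110 mm (z). Origin: centre of its underside on the bench; x points from its front edge (nearest the robot) to its rear, z up. Its rear strip (x +41 to +110 mm) carries three round outlets, top at z 110 mm. The open well in front of that holds the breakers and is covered by a flap.
- well (a point): Middle of the well's floor, 70 mm above the bench and 31 mm in front of the box's centre. The well is 142 mm long (box x) and 260 mm wide (y); its front and side walls are 36 mm high. A dark catch housing (12 mm deep, 24 mm high) stands against the right end (-y) of the front wall, a thin ejector pin near the left rear corner.
- flap (a joint): Angle (rad) of the flap, a smoked clear pane in a white frame, 161 x 276 x 7 mm, 200 g, hinged along box y at its rear. 0 = shut, held by a push catch; grows as the front edge rises, to 1.95 (leaning back past upright, where it stays by its own weight). Pressed at the front edge (about 3 N) it gives 5 mm to a firm stop at -0.035; beyond -0.026 the catch lets go for good.
- flap_press (a point): Blue press mark, 9 x 36 mm, on the flap's outer face, 15 mm behind its front edge and 105 mm to the right (-y) of its middle, over the catch: the place to press, downward. Moves with the flap; 119.5 mm above the bench when shut. Under it, 28 mm behind the front edge, a striker tongue hangs 24 mm below the flap.
- flap_lip (a point): Middle of the flap's front lower edge, 163 mm from the hinge axis. Moves with the flap; when shut it is 112 mm above the bench and overhangs the front wall by 8 mm; ajar it is about 205 mm above the bench.
- flap_hinge (a point): Middle of the flap's hinge axis (along box y), 45 mm behind the box's centre, 115 mm above the bench. Once the catch has let go and the finger is withdrawn, the ejector pin lifts the flap to about 0.6 rad in half a second and it rests there ajar. Beyond that it swings on a damped hinge, 1 to 2 N at the front edge; let go before upright it sinks back to 0.6.
- flap_face: The flap's outer (upper) layer, 147 x 262 x 4 mm, fixed to it; origin on the hinge axis.
- flap_back: The flap's inner (lower) layer, 161 x 276 x 3 mm, fixed to it; origin on the hinge axis.
- breaker_a: White two-pole breaker, the tripped one: its lever starts off. One of three that stand in a row across the well, 62 mm apart along the box's y axis, in any order. Body 78 x 36 mm, its nose (46 x 36 mm) 15 mm tall; origin: centre of its underside on the floor of the well; axes as the box's.
- lever_a (a joint): Angle (rad) of that breaker's dark lever: 0 = off, leaning 0.6 rad to the front edge of the box, green flag showing; 1.2 = on, leaning 0.6 rad to the rear, red flag showing. Pushed with about 1 N at its tip it snaps over past the middle (0.6).
- lever_a_tip (a point): Middle of that lever's tip. The lever is 26 mm wide (y) and 6 mm thick; its tip is 26 mm from its pivot, which lies 12.5 mm above the breaker's origin; its tip is 104 mm above the bench when off or on, 108.5 mm when upright.
- breaker_b: White two-pole breaker, a neighbour whose lever is on. One of three that stand in a row across the well, 62 mm apart along the box's y axis, in any order. Body 78 x 36 mm, its nose (46 x 36 mm) 15 mm tall; origin: centre of its underside on the floor of the well; axes as the box's.
- lever_b (a joint): Angle (rad) of that breaker's dark lever: 0 = off, leaning 0.6 rad to the front edge of the box, green flag showing; 1.2 = on, leaning 0.6 rad to the rear, red flag showing. Pushed with about 1 N at its tip it snaps over past the middle (0.6).
- lever_b_tip (a point): Middle of that lever's tip. The lever is 26 mm wide (y) and 6 mm thick; its tip is 26 mm from its pivot, which lies 12.5 mm above the breaker's origin; its tip is 104 mm above the bench when off or on, 108.5 mm when upright.
- breaker_c: White two-pole breaker, another neighbour whose lever is on. One of three that stand in a row across the well, 62 mm apart along the box's y axis, in any order. Body 78 x 36 mm, its nose (46 x 36 mm) 15 mm tall; origin: centre of its underside on the floor of the well; axes as the box's.
- lever_c (a joint): Angle (rad) of that breaker's dark lever: 0 = off, leaning 0.6 rad to the front edge of the box, green flag showing; 1.2 = on, leaning 0.6 rad to the rear, red flag showing. Pushed with about 1 N at its tip it snaps over past the middle (0.6).
- lever_c_tip (a point): Middle of that lever's tip. The lever is 26 mm wide (y) and 6 mm thick; its tip is 26 mm from its pivot, which lies 12.5 mm above the breaker's origin; its tip is 104 mm above the bench when off or on, 108.5 mm when upright.
- glasses: A loose pair of white smart glasses with dark visor, about 145 x 155 x 46 mm, on the bench near the box; origin: centre of its underside. Not part of the work.
- wand: A loose white tracker wand with thin pale rod, about 230 x 42 x 35 mm, lying along its x axis, on the bench near the box; origin: centre of its underside. Not part of the work.
- driver: A loose screwdriver, about 150 mm long, on the bench near the box; origin: centre of its underside. Not part of the work.
- lens_tray: A loose dark tray with two lenses, 80 x 110 x 18 mm, on the bench near the box; origin: centre of its underside. Not part of the work.
- board: A loose green circuit board on brass studs, 50 x 90 x 9 mm, on the bench near the box; origin: centre of its underside. Not part of the work.
- cleaner: A loose white bottle with a blue cap, 48 mm across, 105 mm tall, on the bench near the box; origin: centre of its underside. Not part of the work.
- screw_jar: A loose amber jar with a black lid, 54 mm across, 55 mm tall, on the bench near the box; origin: centre of its underside. Not part of the work.

How it is judged:
By the outcome, as a careful person would: the job done as asked, in the order asked, and still so for the second after the job is handed in, with the robot touching nothing.
It also fails if it takes over 51 s, if anything falls off the work surface, if the arm or the gripper's body presses on something with over 40 N, if the wrist force passes 120 N, or if a joint passes its speed limit or range.

## Working session

There is one attempt and no reset: what is moved stays moved. The work goes in short steps, Python scripts to look and compute and a tool call to move; the robot and the scene stay as the last step left them, time stands still between calls to the robot, and variables do not carry over. Pictures are saved under pics/ and viewed, and the job is handed in when it is done.

Besides the shell and the picture viewer there is one more tool, called after "Emit:" as name(argument=value, ...) on one line, values as JSON. carry_out: Moves the arm, as the interface text tells. Its arguments: {"type":"object","properties":{"motion":{"type":"array","items":{"type":"array","items":{"type":"number","minimum":-1,"maximum":1}}},"fingers":{"type":"number"},"force":{"type":"number"}},"required":["motion"]}

```bash
ls; mkdir -p pics; python3 - <<'E'
from rig import get_state, vision, order, env
import cv2
s=get_state();print(s);print(env.hold_point_z)
for n in("side","top"):
    cv2.imwrite(f"pics/{n}0.png",vision.camera(n)[:,:,::-1]);print(vision.camera_params(n))
E
```

```text
pics
{'time_s': 0.0, 'joints': array([ 9.02706753e-01,  1.81518600e-01,  1.60801513e+00,  1.79838365e-05,
        1.35376569e+00, -2.06273581e-01]), 'joint_velocities': array([ 8.21093129e-04,  1.69777063e-03, -1.35040421e-04,  7.75464297e-05,
        7.65658048e-04, -6.80147245e-04]), 'joint_torque': array([ 8.76643007e-04, -4.44874442e+01, -3.51338768e+01, -2.32616339e-04,
        9.19796003e-03, -2.10509967e-06]), 'tcp_pos': array([0.25582765, 0.51434779, 0.23039331]), 'ee_rot': array([ 2.67040589e+00,  1.65377604e+00, -2.52903007e-03]), 'force': array([ 0.71900601, -0.20810516, -0.28197741]), 'torque': array([ 0.02576857,  0.02991515, -0.00891775]), 'grip_width': 0.08571360167669367}
0.0187
{'fx': 490.05068284368826, 'fy': 490.05068284368826, 'cx': 311.22566783742724, 'cy': 249.63906302325827, 'rvec': array([ 2.16261774, -0.21751583,  0.11103859]), 'tvec': array([-0.53859881,  0.16226122,  1.03470407])}
{'fx': 433.79180391372785, 'fy': 433.79180391372785, 'cx': 324.72943039610385, 'cy': 237.9248086111239, 'rvec': array([ 2.19607992, -2.12458537,  0.20548584]), 'tvec': array([0.03033461, 0.56949752, 0.87078614])}
```

View pics/side0.png

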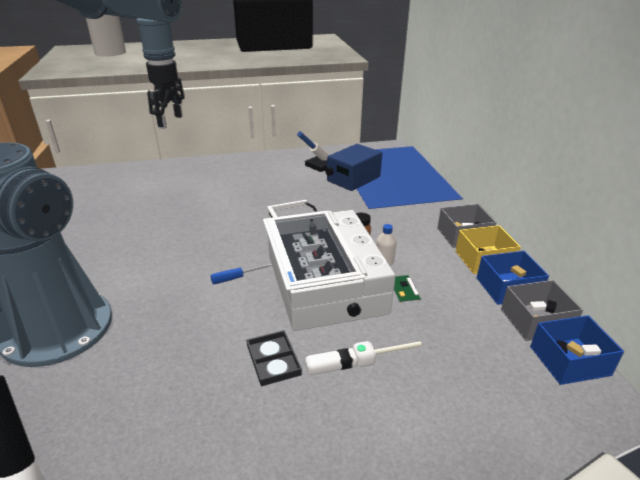

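View pics/top0.png

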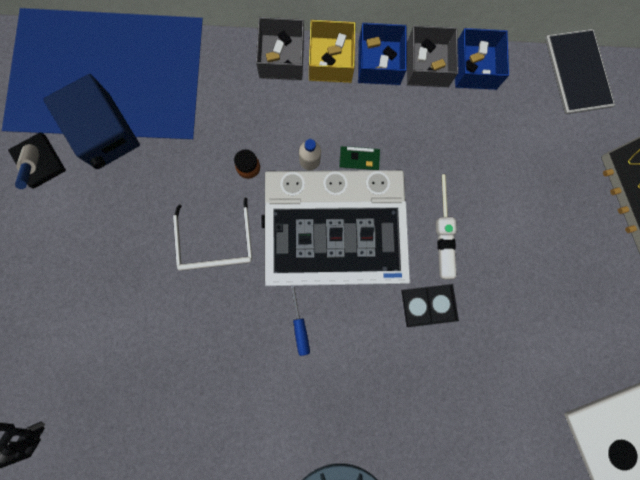

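The top view shows the box at about (265..408, 170..286) px. The blue mark is near (393, 275) and the breakers are near (305, 337, 367; 237). The screwdriver lies in front at (300, 335), with the tray at (430, 305), the wand at (447, 240) and the glasses at (213, 240). Next I zoom in.

```bash
python3 - <<'E'
import cv2
a=cv2.imread("pics/top0.png")[160:300,250:420];cv2.imwrite("pics/topz.png",cv2.resize(a,None,fx=4.2,fy=4.2,interpolation=cv2.INTER_CUBIC))
a=cv2.imread("pics/side0.png")[190:330,250:400];cv2.imwrite("pics/sidez.png",cv2.resize(a,None,fx=4.2,fy=4.2,interpolation=cv2.INTER_CUBIC))
E
cat > h.py <<'E'
import numpy as np,cv2
from rig import get_state, vision, env
def cam(n):
    p=vision.camera_params(n);K=np.array([[p['fx'],0,p['cx']],[0,p['fy'],p['cy']],[0,0,1.]]);R=cv2.Rodrigues(p['rvec'])[0];return K,R,p['tvec']
def ray(n,uv,z):
    K,R,t=cam(n);d=R.T@np.linalg.inv(K)@np.array([uv[0],uv[1],1.]);c=-R.T@t;return c+d*(z-c[2])/d[2]
def proj(n,P):
    K,R,t=cam(n);P=np.atleast_2d(P);q=(K@(R@P.T+t[:,None])).T;return q[:,:2]/q[:,2:]
E
python3 - <<'E'
from h import *
a=cv2.imread("pics/top0.png");h=cv2.cvtColor(a,cv2.COLOR_BGR2HSV)
m=cv2.inRange(h,(100,120,60),(125,255,255));m[:260]=0;m[290:]=0;m[:,:370]=0;m[:,415:]=0
v,u=np.nonzero(m);print("mark",u.mean(),v.mean(),len(u),ray("top",(u.mean(),v.mean()),.1195))
w=cv2.inRange(h,(0,0,170),(180,40,255));w[:195]=0;w[295:]=0;w[:,:255]=0;w[:,415:]=0
c=max(cv2.findContours(w,0,1)[0],key=cv2.contourArea);r=cv2.minAreaRect(c);print(r)
for p in cv2.boxPoints(r):print(p,ray("top",p,.115))
for n in("top","side"):print(n,-cam(n)[1].T@cam(n)[2])
E
```

```text
mark 392.33962264150944 275.0188679245283 53 [ 0.48936186 -0.07945887  0.1195    ]
((337.0, 240.0), (90.0, 144.0), 90.0)
[265. 195.] [0.63758657 0.17104968 0.115     ]
[409. 195.] [ 0.64907017 -0.11253896  0.115     ]
[409. 285.] [ 0.47160517 -0.11265329  0.115     ]
[265. 285.] [0.46288168 0.16221945 0.115     ]
top [0.43040919 0.08229169 0.94418861]
side [ 0.37909561 -0.85377067  0.71721131]
```

View pics/topz.png

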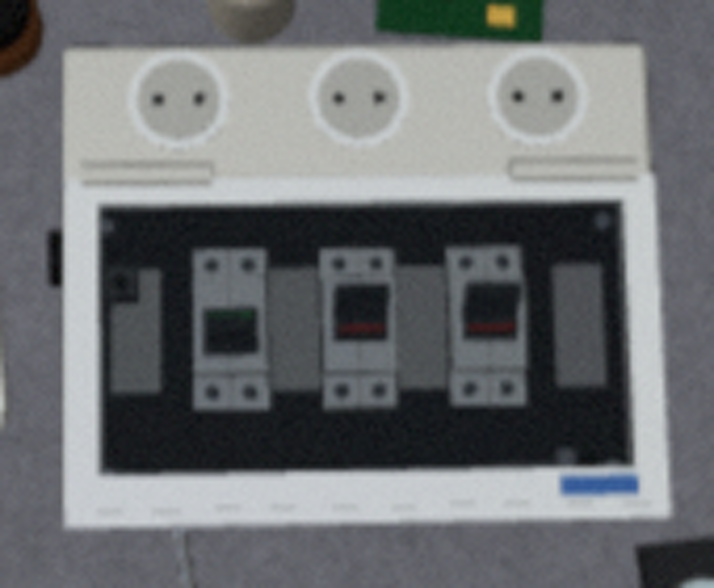

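View pics/sidez.png

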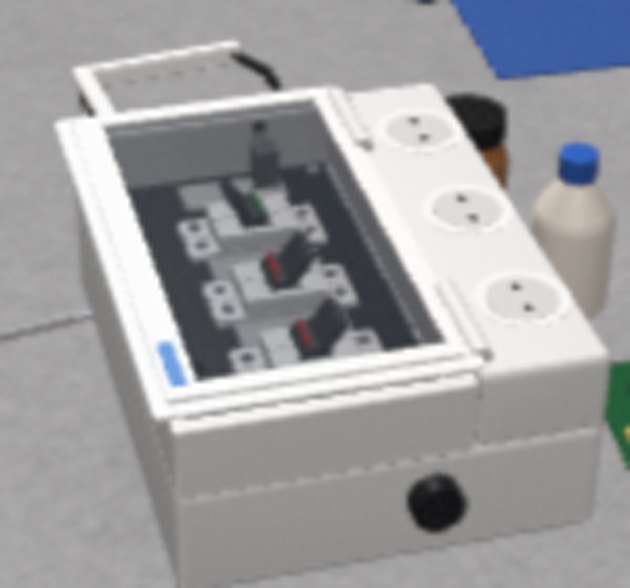

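```bash
python3 - <<'E'
from h import *
f=lambda x,y:(250+x/4.2-.4,160+y/4.2-.4)
for nm,p,z in[("fl",(64,527),.114),("fr",(670,517),.114),("rl",(64,177),.115),("rr",(655,175),.115),("boxRL",(64,50),.11),("boxRR",(645,46),.11),("levA",(230,345),.104),("nose",(230,330),.0975),("mark",(600,485),.1195),("o1",(178,98),.11),("o2",(358,98),.11),("o3",(538,96),.11)]:
    print(nm,f(*p),ray("top",f(*p),z).round(4))
g=lambda x,y:(250+x/4.2-.4,190+y/4.2-.4)
for nm,p,z in[("fl",(60,122),.115),("fr",(160,416),.115),("mark",(172,363),.1195),("rearR bottom? corner top",(602,358),.11),("rearL",(432,88),.11),("o1",(420,130),.11),("o2",(468,209),.11),("o3",(518,285),.11)]:
    print("side",nm,ray("side",g(*p),z).round(4))
E
```

```text
fl (264.83809523809526, 285.0761904761905) [0.4628 0.1626 0.114 ]
fr (409.12380952380954, 282.6952380952381) [ 0.4761 -0.1131  0.114 ]
rl (264.83809523809526, 201.74285714285713) [0.6241 0.1707 0.115 ]
rr (405.552380952381, 201.26666666666665) [ 0.6361 -0.1057  0.115 ]
boxRL (264.83809523809526, 171.5047619047619) [0.6866 0.1743 0.11  ]
boxRR (403.1714285714286, 170.55238095238096) [ 0.7004 -0.1019  0.11  ]
levA (304.3619047619048, 241.74285714285713) [0.5498 0.091  0.104 ]
nose (304.3619047619048, 238.17142857142855) [0.5578 0.0913 0.0975]
mark (392.4571428571429, 275.0761904761905) [ 0.4893 -0.0797  0.1195]
o1 (291.98095238095243, 182.93333333333334) [0.6655 0.1197 0.11  ]
o2 (334.83809523809526, 182.93333333333334) [0.669  0.0349 0.11  ]
o3 (377.6952380952381, 182.45714285714286) [ 0.6736 -0.0507  0.11  ]
side fl [0.4663 0.16   0.115 ]
side fr [ 0.4799 -0.1143  0.115 ]
side mark [ 0.4911 -0.0814  0.1195]
side rearR bottom? corner top [ 0.698  -0.1072  0.11  ]
side rearL [0.687 0.163 0.11 ]
side o1 [0.6675 0.1179 0.11  ]
side o2 [0.6713 0.033  0.11  ]
side o3 [ 0.6764 -0.0402  0.11  ]
```

```bash
cat >> h.py <<'E'
from scipy.spatial.transform import Rotation as Ro
B=np.array([.587,.030,0]);YAW=.049
bx=np.array([np.cos(YAW),np.sin(YAW),0]);by=np.array([-np.sin(YAW),np.cos(YAW),0])
def W(x,y,z):return B+bx*x+by*y+np.array([0,0,z])
def Rt(t):
    z=np.array([0,0,-1.])*np.cos(t)+bx*np.sin(t);x=by;return np.stack([x,np.cross(z,x),z],1)
def plan(p,t=0.,s=None):
    s=s or get_state();R0=Ro.from_rotvec(s['ee_rot']).as_matrix()
    d=R0.T@(np.asarray(p)-s['tcp_pos'])/.25;r=Ro.from_matrix(R0.T@Rt(t)).as_rotvec()/(np.pi/2)
    print(np.r_[d,r].round(3).tolist())
def boxc():
    s=get_state();d=s['tcp_pos']-B;print("box xyz mm",(1e3*np.array([d@bx,d@by,d[2]])).round(1),"F",s['force'].round(2),"t",round(s['time_s'],2),"w",s['grip_width'])
E
python3 - <<'E'
from h import *
p=W(-.103,-.105,.19);print(p)
s=get_state()
for k in (1/3,2/3,1):plan(s['tcp_pos']+k*(p-s['tcp_pos']))
E
```

```text
[ 0.48926657 -0.07991895  0.19      ]
[-0.571, 0.632, 0.055, -0.0, 0.001, -0.325]
[-1.141, 1.263, 0.109, -0.0, 0.001, -0.325]
[-1.712, 1.895, 0.164, -0.0, 0.001, -0.325]
```

Emit:
carry_out(motion=[[-0.85,0.947,0.04,0,0.001,-0.325],[-0.85,0.947,0.04,0,0.001,-0.325],[-0.85,0.947,0.04,0,0.001,-0.325],[-0.85,0.947,0.04,0,0.001,-0.325],[-0.85,0.947,0.04,0,0.001,-0.325],[-0.85,0.947,0.04,0,0.001,-0.325],[-0.85,0.947,0.04,0,0.001,-0.325],[-0.85,0.947,0.04,0,0.001,-0.325],[-0.85,0.947,0.04,0,0.001,-0.325]], fingers=0, force=40)

```text
time_s: 0.85
tcp_pos: [0.3757, 0.2132, 0.2209]
ee_rot: [2.174, 2.266, -0.001]
force: [0.7, 0.3, 0.2]
grip_width: -0.0
```

```bash
python3 - <<'E'
from h import *
boxc();plan(W(-.103,-.105,.16))
E
```

```text
box xyz mm [-202.1  193.4  220.9] F [0.7  0.33 0.19] t 0.85 w -1.6295571022993158e-05
[-1.19, 0.405, 0.245, 0.001, 0.001, -0.005]
```

Emit:
carry_out(motion=[[-1,0.405,0.1,0,0,-0.005],[-1,0.405,0.1,0,0,-0.005],[-1,0.405,0.1,0,0,-0.005],[-1,0.405,0.1,0,0,-0.005],[-1,0.405,0.1,0,0,-0.005],[-1,0.405,0.1,0,0,-0.005],[-1,0.405,0.1,0,0,-0.005],[-1,0.405,0.1,0,0,-0.005]])

```text
time_s: 1.52
tcp_pos: [0.4879, -0.0294, 0.1953]
ee_rot: [-2.163, -2.278, -0.001]
force: [-0.9, -0.1, 0.2]
grip_width: -0.0002
```

```bash
python3 - <<'E'
from h import *
boxc();plan(W(-.103,-.105,.135))
E
```

```text
box xyz mm [-101.9  -54.5  195.3] F [-0.88 -0.08  0.24] t 1.52 w -0.00018948030110087273
[-0.202, -0.005, 0.241, -0.0, -0.0, 0.002]
```

Emit:
carry_out(motion=[[-0.202,-0.005,0.1,0,0,0],[-0.202,-0.005,0.24,0,0,0.002],[-0.202,-0.005,0.24,0,0,0.002],[-0.202,-0.005,0.24,0,0,0.002]])

```text
time_s: 1.85
tcp_pos: [0.4861, -0.0749, 0.1336]
ee_rot: [-2.158, -2.274, 0.001]
force: [0.2, 0.1, 0.5]
grip_width: 0.0
```

```bash
python3 - <<'E'
from h import *
boxc()
for n in("side","top"):cv2.imwrite(f"pics/{n}1.png",vision.camera(n)[:,:,::-1])
a=cv2.imread("pics/side1.png")[160:330,220:400];a=cv2.resize(a,None,fx=2.2,fy=2.2)
b=cv2.imread("pics/top1.png")[190:310,330:430];b=cv2.resize(b,(340,374))
cv2.imwrite("pics/c1.png",np.hstack([a,b]))
E
```

```text
box xyz mm [-105.9  -99.9  133.6] F [0.23 0.09 0.48] t 1.85 w 2.2291481135975097e-05
```

View pics/c1.png

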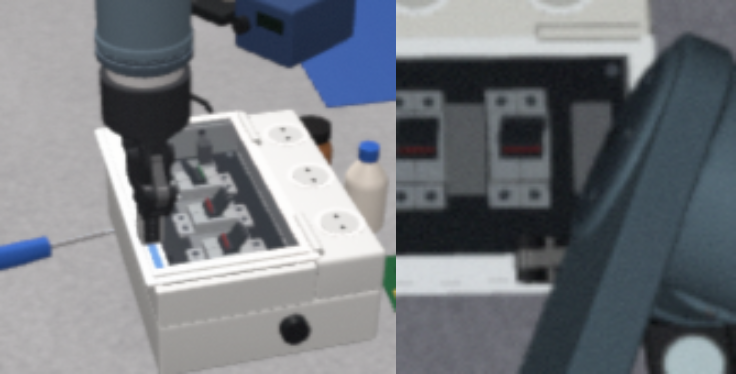

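```bash
python3 - <<'E'
from h import *
boxc();plan(W(-.103,-.105,.1195));plan(W(-.103,-.105,.1145))
E
```

```text
box xyz mm [-103.3 -100.2  136.8] F [-0.27  0.52  0.43] t 1.95 w 0.0002852882850771053
[-0.019, 0.001, 0.069, 0.001, -0.001, 0.003]
[-0.02, 0.001, 0.089, 0.001, -0.001, 0.003]
```

Emit:
carry_out(motion=[[-0.019,0,0.05,0,0,0],[-0.019,0,0.065,0,0,0],[-0.019,0,0.075,0,0,0],[-0.019,0,0.083,0,0,0],[-0.019,0,0.083,0,0,0]])

```text
time_s: 2.37
tcp_pos: [0.4893, -0.0802, 0.116]
ee_rot: [2.16, 2.28, 0.004]
force: [0.4, 2.1, 2.3]
grip_width: 0.0
```

```bash
python3 - <<'E'
from h import *
boxc()
E
```

```text
box xyz mm [-103.  -105.3  116. ] F [0.38 2.08 2.31] t 2.37 w 3.705019292742722e-05
```

Contact is made at 2.3 N. I press a little deeper, up to the firm stop.

Emit:
carry_out(motion=[[0,0,0.005,0,0,0],[0,0,0.01,0,0,0],[0,0,0.013,0,0,0],[0,0,0.013,0,0,0]])

```text
time_s: 2.7
tcp_pos: [0.4894, -0.0805, 0.1141]
ee_rot: [2.161, 2.28, 0.004]
force: [-6.2, 6.1, 18.7]
grip_width: -0.0001
```

```bash
python3 - <<'E'
from h import *
boxc()
E
```

```text
box xyz mm [-102.8 -105.6  114.1] F [-6.17  6.15 18.66] t 2.7 w -0.00010743491087113595
```

Emit:
carry_out(motion=[[0,-0.07,-0.15,0,0,0],[0,-0.17,-0.28,0,0,0],[0,-0.29,-0.4,0,0,0],[0,-0.4,-0.5,0,0,0],[0,-0.5,-0.55,0,0,0],[0,-0.5,-0.55,0,0,0],[0,-0.5,-0.55,0,0,0],[0,-0.5,-0.55,0,0,0],[0,-0.5,-0.55,0,0,0],[0,-0.5,-0.55,0,0,0]])

```text
time_s: 3.53
tcp_pos: [0.3639, -0.0874, 0.2482]
ee_rot: [-2.159, -2.278, -0.001]
force: [-0.0, -0.2, 0.3]
grip_width: 0.0002
```

```bash
python3 - <<'E'
from h import *
boxc()
for n in("side","top"):cv2.imwrite(f"pics/{n}2.png",vision.camera(n)[:,:,::-1])
a=cv2.imread("pics/side2.png")[130:330,210:400];a=cv2.resize(a,(399,420))
b=cv2.imread("pics/top2.png")[160:310,250:430];b=cv2.resize(b,(400,420))
cv2.imwrite("pics/c2.png",np.hstack([a,b]))
for z in(.205,):
  print(proj("side",W(.045-.163*np.cos(.6),0,.115+.163*np.sin(.6)-.003)),proj("top",W(.045-.163*np.cos(.6),0,.115+.163*np.sin(.6)-.003)))
E
```

```text
box xyz mm [-228.6 -106.3  248.2] F [-0.03 -0.19  0.35] t 3.53 w 0.00018278002041377628
[[284.11884743 212.70538708]] [[341.11289284 265.0005295 ]]
```

View pics/c2.png

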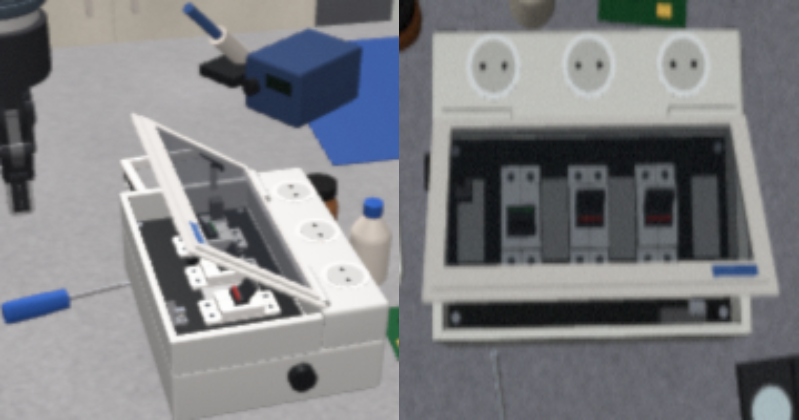

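```bash
python3 - <<'E'
from h import *
plan(W(-.150,0,.240),.8)
E
```

```text
[0.424, 0.317, 0.034, -0.51, -0.003, 0.002]
```

Emit:
carry_out(motion=[[0.2,0.0,0.034,-0.08,0,0],[0.424,0.1,0.034,-0.16,0,0],[0.424,0.2,0.034,-0.24,0,0],[0.424,0.317,0.034,-0.32,0,0],[0.424,0.317,0.034,-0.4,0,0],[0.424,0.317,0.034,-0.47,0,0],[0.424,0.317,0.034,-0.51,-0.003,0.002],[0.424,0.317,0.034,-0.51,-0.003,0.002],[0.424,0.317,0.034,-0.51,-0.003,0.002]])

```text
time_s: 4.38
tcp_pos: [0.437, 0.0221, 0.2407]
ee_rot: [1.713, 1.797, 0.759]
force: [0.8, 0.6, 0.1]
grip_width: -0.0003
```

```bash
python3 - <<'E'
from h import *
boxc();print(get_state()['joints'].round(2))
for n in("side","top"):cv2.imwrite(f"pics/{n}3.png",vision.camera(n)[:,:,::-1])
a=cv2.imread("pics/side3.png")[100:330,160:400];a=cv2.resize(a,(450,430))
b=cv2.imread("pics/top3.png")[160:330,250:430];b=cv2.resize(b,(350,430))
cv2.imwrite("pics/c3.png",np.hstack([a,b]))
boxc();plan(W(-.150,0,.240),.8);plan(W(-.086,0,.179),.8)
E
```

```text
box xyz mm [-150.2   -0.6  240.7] F [0.77 0.57 0.07] t 4.38 w -0.00026474352058449533
[-0.54 -0.85  2.53  0.56  0.84 -2.41]
box xyz mm [-149.3   -0.7  242.3] F [-0.67 -0.96 -0.12] t 4.48 w -0.0005342511478733964
[0.003, -0.008, 0.004, 0.001, 0.001, 0.001]
[0.003, -0.006, 0.358, 0.001, 0.001, 0.001]
```

View pics/c3.png

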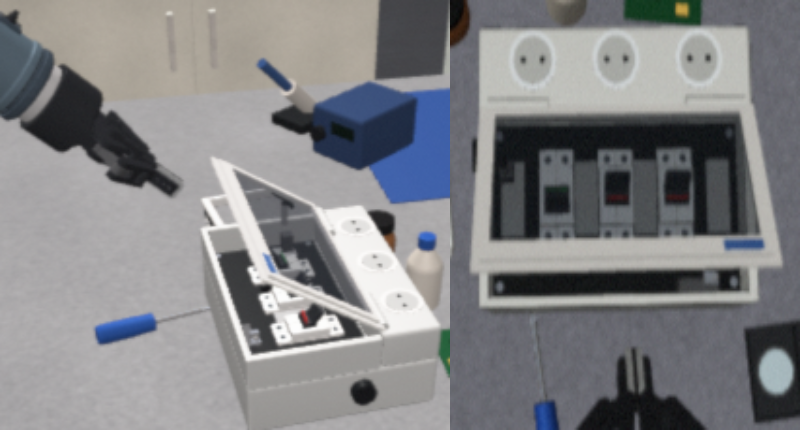

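Emit:
carry_out(motion=[[0.003,-0.02,0.1,0,0,0],[0.003,-0.02,0.2,0,0,0],[0.003,-0.02,0.3,0,0,0],[0.003,-0.02,0.36,0,0,0],[0.003,-0.02,0.36,0,0,0]])

```text
time_s: 4.9
tcp_pos: [0.4992, 0.0269, 0.172]
ee_rot: [1.715, 1.804, 0.759]
force: [-0.6, 0.6, -0.2]
grip_width: -0.0001
```

```bash
python3 - <<'E'
from h import *
boxc();print(get_state()['joints'].round(2))
for n in("side","top"):cv2.imwrite(f"pics/{n}4.png",vision.camera(n)[:,:,::-1])
a=cv2.imread("pics/side4.png")[100:330,160:400];a=cv2.resize(a,(450,430))
b=cv2.imread("pics/top4.png")[160:330,250:430];b=cv2.resize(b,(350,430))
cv2.imwrite("pics/c4.png",np.hstack([a,b]))
boxc()
E
```

```text
box xyz mm [-87.8   1.2 172. ] F [-0.62  0.56 -0.2 ] t 4.9 w -0.0001436757287943756
[-0.39 -0.38  2.46  0.8   0.44 -2.64]
box xyz mm [-88.4   1.1 174.1] F [0.96 0.38 0.44] t 5.0 w 1.6168479270142475e-05
```

View pics/c4.png

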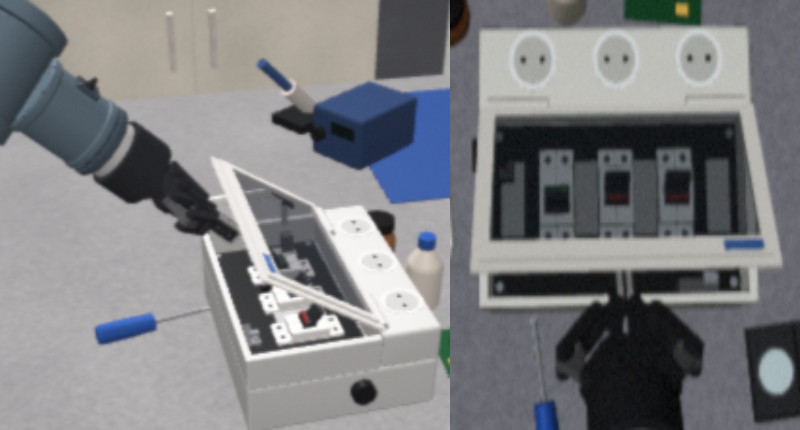

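```bash
cat >> h.py <<'E'
def sweep(ths,r=.147,lead=0.,y=0.):
    for th in ths:
        t=float(np.interp(th,[.6,1.5],[.8,.4]))
        f=np.array([-np.cos(th),np.sin(th)]);N=np.array([np.sin(th),np.cos(th)]);n=np.array([np.cos(t),np.sin(t)])
        p=np.array([.045,.115])+r*f-.003*N-.011*n
        print(round(th,2),p.round(3),end=' ');plan(W(p[0],y,p[1]),t)
E
python3 - <<'E'
from h import *
sweep(np.arange(.64,1.2,.06))
E
```

```text
0.64 [-0.083  0.193] [-0.004, 0.069, -0.035, 0.01, -0.001, 0.001]
0.7 [-0.077  0.2  ] [-0.005, 0.104, -0.04, 0.027, -0.001, 0.001]
0.76 [-0.072  0.207] [-0.005, 0.14, -0.044, 0.044, -0.001, 0.001]
0.82 [-0.066  0.213] [-0.005, 0.175, -0.045, 0.061, -0.001, 0.001]
0.88 [-0.06  0.22] [-0.005, 0.21, -0.044, 0.078, -0.001, 0.001]
0.94 [-0.053  0.225] [-0.005, 0.246, -0.041, 0.095, -0.001, 0.001]
1.0 [-0.046  0.231] [-0.005, 0.281, -0.036, 0.112, -0.001, 0.001]
1.06 [-0.039  0.236] [-0.005, 0.315, -0.029, 0.129, -0.001, 0.001]
1.12 [-0.031  0.24 ] [-0.005, 0.349, -0.02, 0.146, -0.001, 0.001]
1.18 [-0.023  0.244] [-0.005, 0.382, -0.009, 0.163, -0.001, 0.001]
```

Emit:
carry_out(motion=[[-0.004,0.035,-0.02,0.005,0,0],[-0.004,0.069,-0.035,0.01,0,0],[-0.005,0.104,-0.04,0.027,0,0],[-0.005,0.14,-0.044,0.044,0,0],[-0.005,0.175,-0.045,0.061,0,0],[-0.005,0.21,-0.044,0.078,0,0],[-0.005,0.246,-0.041,0.095,0,0],[-0.005,0.281,-0.036,0.112,0,0]])

```text
time_s: 5.67
tcp_pos: [0.5409, 0.0264, 0.2337]
ee_rot: [1.821, 1.912, 0.615]
force: [-0.5, 0.3, -0.8]
grip_width: 0.0002
```

```bash
python3 - <<'E'
from h import *
boxc();print(get_state()['joints'].round(2))
for n in("side","top"):cv2.imwrite(f"pics/{n}5.png",vision.camera(n)[:,:,::-1])
a=cv2.imread("pics/side5.png")[100:330,160:400];a=cv2.resize(a,(450,430))
b=cv2.imread("pics/top5.png")[160:330,250:430];b=cv2.resize(b,(350,430))
cv2.imwrite("pics/c5.png",np.hstack([a,b]))
boxc();sweep(np.arange(1.05,1.6,.05))
E
```

```text
box xyz mm [-46.3  -1.3 233.7] F [-0.5   0.32 -0.8 ] t 5.67 w 0.00020348027049360226
[-0.29 -0.3   2.18  0.31  0.68 -2.09]
box xyz mm [-44.4  -1.7 235.5] F [-0.59 -0.7   1.29] t 5.77 w -0.00011530080772002163
1.05 [-0.04   0.235] [0.007, 0.013, 0.013, 0.019, 0.002, 0.001]
1.1 [-0.034  0.239] [0.007, 0.042, 0.015, 0.033, 0.002, 0.001]
1.15 [-0.027  0.242] [0.007, 0.071, 0.019, 0.048, 0.002, 0.001]
1.2 [-0.021  0.245] [0.007, 0.1, 0.024, 0.062, 0.002, 0.001]
1.25 [-0.014  0.248] [0.007, 0.129, 0.031, 0.076, 0.002, 0.001]
1.3 [-0.007  0.251] [0.007, 0.157, 0.039, 0.09, 0.002, 0.001]
1.35 [0.    0.253] [0.007, 0.184, 0.049, 0.104, 0.003, 0.001]
1.4 [0.007 0.255] [0.007, 0.211, 0.06, 0.118, 0.003, 0.001]
1.45 [0.014 0.256] [0.007, 0.238, 0.072, 0.132, 0.003, 0.001]
1.5 [0.021 0.257] [0.007, 0.264, 0.085, 0.147, 0.003, 0.001]
1.55 [0.029 0.258] [0.007, 0.289, 0.101, 0.147, 0.003, 0.001]
```

View pics/c5.png

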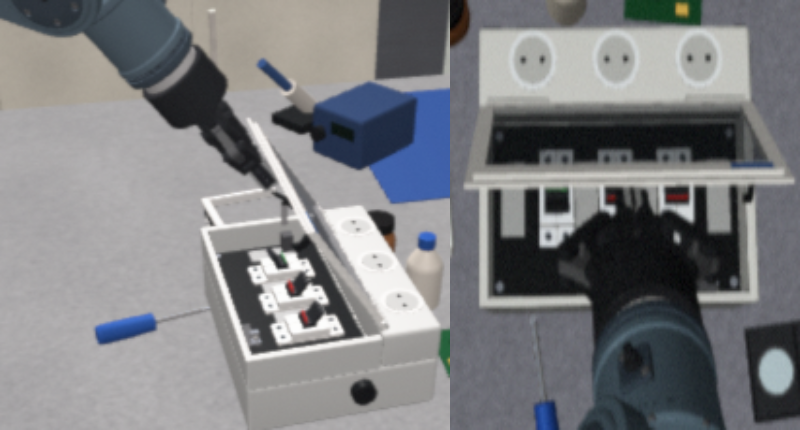

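The flap follows the fingertip and stands at about 1 rad. I keep pushing.

Emit:
carry_out(motion=[[0.007,0.013,0.013,0.019,0,0],[0.007,0.042,0.015,0.033,0,0],[0.007,0.071,0.019,0.048,0,0],[0.007,0.1,0.024,0.062,0,0],[0.007,0.129,0.031,0.076,0,0],[0.007,0.157,0.039,0.09,0,0],[0.007,0.184,0.049,0.104,0,0],[0.007,0.211,0.06,0.118,0,0],[0.007,0.238,0.072,0.132,0,0],[0.007,0.264,0.085,0.147,0,0],[0.007,0.289,0.101,0.147,0,0]])

```text
time_s: 6.68
tcp_pos: [0.6143, 0.032, 0.2548]
ee_rot: [1.957, 2.055, 0.41]
force: [-0.7, 0.5, 1.1]
grip_width: 0.0003
```

```bash
python3 - <<'E'
from h import *
print(get_state()['joints'].round(2))
boxc();sweep(np.arange(1.6,1.96,.05))
E
```

```text
[-0.19 -0.01  1.81  0.11  0.95 -1.85]
box xyz mm [ 27.4   0.6 254.8] F [-0.66  0.51  1.11] t 6.68 w 0.00029970050111734073
1.6 [0.036 0.258] [-0.002, 0.037, 0.003, -0.003, 0.001, 0.0]
1.65 [0.044 0.257] [-0.002, 0.064, 0.015, -0.003, 0.001, 0.0]
1.7 [0.051 0.257] [-0.002, 0.09, 0.029, -0.003, 0.001, 0.0]
1.75 [0.058 0.256] [-0.002, 0.115, 0.043, -0.003, 0.001, 0.0]
1.8 [0.065 0.255] [-0.002, 0.14, 0.06, -0.003, 0.001, 0.0]
1.85 [0.072 0.253] [-0.002, 0.163, 0.077, -0.003, 0.001, 0.0]
1.9 [0.08  0.251] [-0.002, 0.186, 0.095, -0.003, 0.001, 0.0]
1.95 [0.086 0.248] [-0.002, 0.208, 0.115, -0.003, 0.001, 0.0]
```

Emit:
carry_out(motion=[[-0.002,0.037,0.003,0,0,0],[-0.002,0.064,0.015,0,0,0],[-0.002,0.09,0.029,0,0,0],[-0.002,0.115,0.043,0,0,0],[-0.002,0.14,0.06,0,0,0],[-0.002,0.163,0.077,0,0,0],[-0.002,0.186,0.092,0,0,0],[-0.002,0.186,0.092,0,0,0]])

```text
time_s: 7.35
tcp_pos: [0.6665, 0.0343, 0.2493]
ee_rot: [1.959, 2.057, 0.409]
force: [-0.6, -0.5, 0.4]
grip_width: -0.0002
```

```bash
python3 - <<'E'
from h import *
boxc()
for n in("side","top"):cv2.imwrite(f"pics/{n}6.png",vision.camera(n)[:,:,::-1])
a=cv2.imread("pics/side6.png")[100:330,160:400];a=cv2.resize(a,(450,430))
b=cv2.imread("pics/top6.png")[160:330,250:430];b=cv2.resize(b,(350,430))
cv2.imwrite("pics/c6.png",np.hstack([a,b]))
boxc();plan(W(-.08,.03,.24),0);plan(W(-.085,.062,.2),0)
E
```

```text
box xyz mm [ 79.6   0.4 249.3] F [-0.55 -0.54  0.37] t 7.35 w -0.0002158021644254975
box xyz mm [ 78.8   0.6 249.5] F [-0.12  0.49 -0.25] t 7.45 w -0.0003035616139577861
[0.118, -0.601, -0.209, 0.251, 0.001, 0.0]
[0.246, -0.681, -0.069, 0.251, 0.001, 0.0]
```

View pics/c6.png

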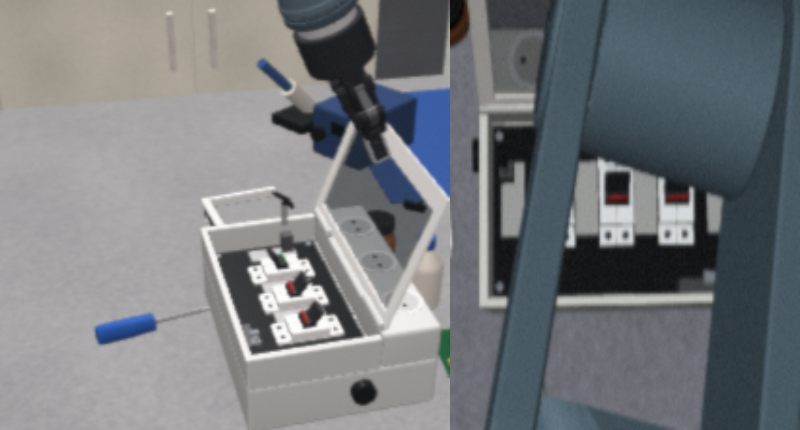

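Emit:
carry_out(motion=[[0,-0.12,-0.03,0,0,0],[0.05,-0.27,-0.09,0.08,0,0],[0.1,-0.4,-0.12,0.16,0,0],[0.2,-0.55,-0.12,0.251,0,0],[0.246,-0.681,-0.1,0.251,0.001,0],[0.246,-0.681,-0.1,0.251,0.001,0],[0.246,-0.681,-0.1,0.251,0.001,0]])

```text
time_s: 8.03
tcp_pos: [0.4941, 0.0884, 0.2061]
ee_rot: [-2.163, -2.276, 0.002]
force: [0.1, 0.3, 0.2]
grip_width: -0.0002
```

```bash
python3 - <<'E'
from h import *
boxc()
for n in("side","top"):cv2.imwrite(f"pics/{n}7.png",vision.camera(n)[:,:,::-1])
a=cv2.imread("pics/side7.png")[130:330,230:400];a=cv2.resize(a,(400,470))
b=cv2.imread("pics/top7.png")[160:300,250:420];b=cv2.resize(b,(400,470))
cv2.imwrite("pics/c7.png",np.hstack([a,b]))
for nm,p in dict(tipOff=W(-.0457,.062,.104),pivot=W(-.031,.062,.0825),noseF=W(-.054,.062,.085),front=W(-.102,.062,.106)).items():
  q=proj("side",p)[0];r=proj("top",p)[0];print(nm,(q-[230,130])*[400/170,2.35],(r-[250,160])*[400/170,470/140])
boxc();plan(W(-.08,.062,.13),0)
E
```

```text
box xyz mm [-89.9  62.9 206.1] F [0.13 0.33 0.23] t 8.03 w -0.0001516179372539871
tipOff [161.743733   246.16615608] [128.99886597 293.99307053]
pivot [176.46540048 262.30504248] [128.89163284 274.1653486 ]
noseF [153.9213344  263.39043957] [129.20959091 311.96780047]
front [105.38036782 252.2189419 ] [129.82547829 390.8744786 ]
box xyz mm [-87.1  61.7 208.4] F [0.63 0.13 0.33] t 8.13 w -3.6749914814768185e-05
[0.001, 0.027, 0.314, 0.002, 0.0, 0.0]
```

View pics/c7.png

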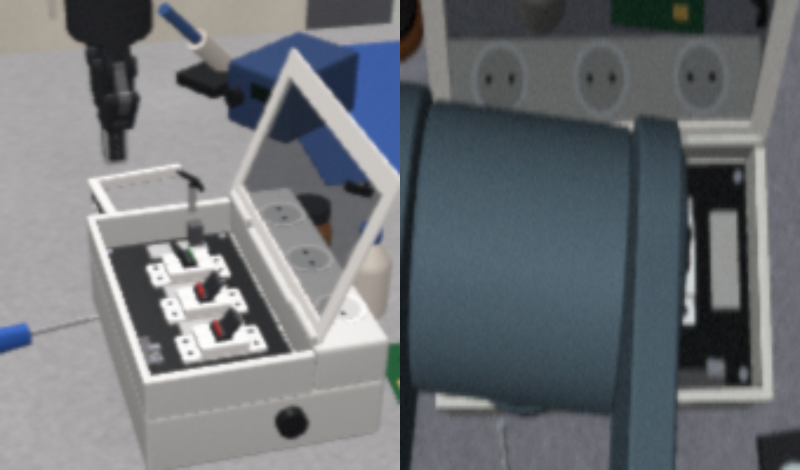

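```bash
python3 - <<'E'
from h import *
f=lambda x,y:(250+x/4.2-.4,160+y/4.2-.4)
def b(p):d=p-B;return (1e3*np.array([d@bx,d@by])).round(1)
for nm,p,z in[("rear",(230,249),.08),("front",(232,410),.08),("front",(487,405),.08),("rear",(484,247),.08),("levfront",(231,355),.104),("levrear",(231,318),.0975)]:print(nm,b(ray("top",f(*p),z)))
import cv2
a=cv2.imread("pics/side7.png")[220:290,270:350];cv2.imwrite("pics/c7z.png",cv2.resize(a,None,fx=8,fy=8,interpolation=cv2.INTER_CUBIC))
a=cv2.imread("pics/top2.png")[195:270,270:400];cv2.imwrite("pics/c2z.png",cv2.resize(a,None,fx=6,fy=6,interpolation=cv2.INTER_CUBIC))
for n in range(-60,20,10):print(n,((proj("side",W(n/1e3,.062,.07))[0]-[270,220])*8).round(),((proj("side",W(n/1e3,.062,.104))[0]-[270,220])*8).round())
E
```

```text
rear [16.  62.3]
front [-62.1  62.3]
front [-61.4 -59.8]
rear [ 15.6 -60.9]
levfront [-38.9  62.4]
levrear [-20.5  62.2]
-60 [184. 222.] [182. 125.]
-50 [218. 217.] [215. 120.]
-40 [251. 213.] [249. 115.]
-30 [284. 208.] [283. 111.]
-20 [317. 203.] [316. 106.]
-10 [349. 198.] [349. 102.]
0 [382. 194.] [382.  97.]
10 [414. 189.] [415.  92.]
```

View pics/c7z.png

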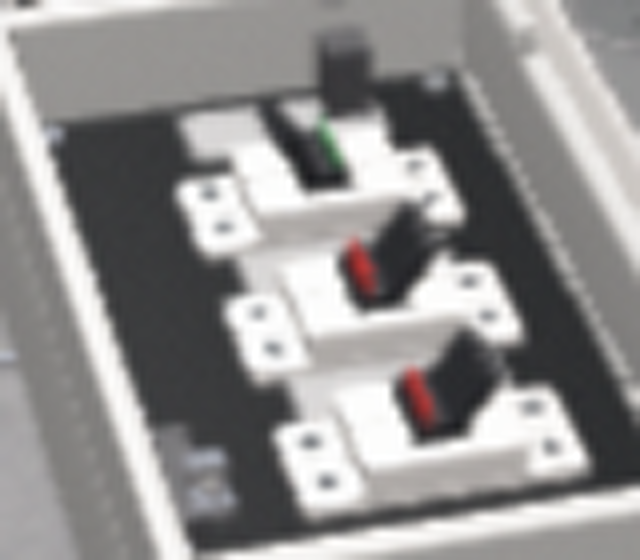

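View pics/c2z.png

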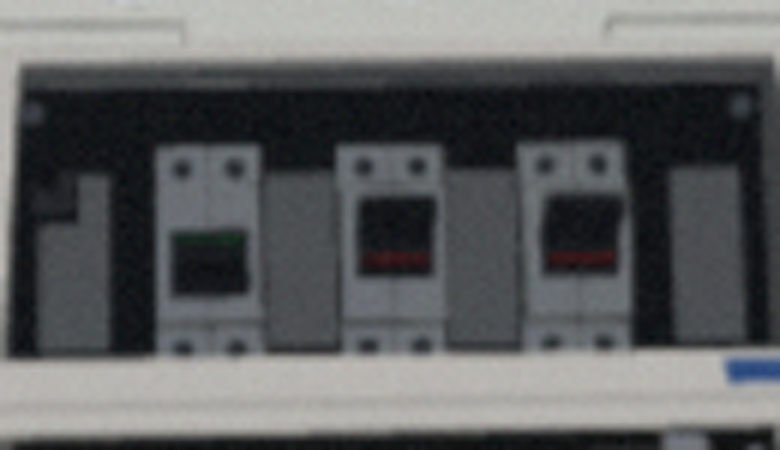

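```bash
python3 - <<'E'
from h import *
boxc()
for x,z in[(-.07,.095),(-.05,.095),(-.035,.095),(-.024,.095)]:plan(W(x,.062,z),0)
E
```

```text
box xyz mm [-87.1  61.7 208.4] F [0.63 0.13 0.33] t 8.13 w -3.6749914814768185e-05
[0.001, 0.067, 0.454, 0.002, 0.0, 0.0]
[0.001, 0.147, 0.454, 0.002, 0.0, 0.0]
[0.001, 0.207, 0.454, 0.002, 0.0, 0.0]
[0.001, 0.251, 0.454, 0.002, 0.0, 0.0]
```

Emit:
carry_out(motion=[[0.001,0.065,0.12,0,0,0],[0.001,0.065,0.24,0,0,0],[0.001,0.065,0.36,0,0,0],[0.001,0.065,0.43,0,0,0],[0.001,0.065,0.45,0,0,0],[0.001,0.065,0.45,0,0,0]])

```text
time_s: 8.63
tcp_pos: [0.5126, 0.088, 0.0945]
ee_rot: [-2.167, -2.274, 0.001]
force: [0.1, -0.5, -0.9]
grip_width: -0.0002
```

```bash
python3 - <<'E'
from h import *
boxc()
cv2.imwrite("pics/side8.png",vision.camera("side")[:,:,::-1])
a=cv2.imread("pics/side8.png")[160:300,240:380];cv2.imwrite("pics/c8.png",cv2.resize(a,None,fx=4,fy=4))
boxc()
for x,z in[(-.05,.095),(-.035,.095),(-.024,.095)]:plan(W(x,.062,z),0)
E
```

```text
box xyz mm [-71.5  61.6  94.5] F [ 0.14 -0.5  -0.87] t 8.63 w -0.00021599883436469633
box xyz mm [-70.6  61.7  95.9] F [0.95 0.59 0.52] t 8.68 w -0.00025180161881418887
[0.001, 0.082, 0.004, 0.001, 0.0, -0.0]
[0.001, 0.142, 0.004, 0.001, 0.0, -0.0]
[0.001, 0.186, 0.004, 0.001, 0.0, -0.0]
```

View pics/c8.png

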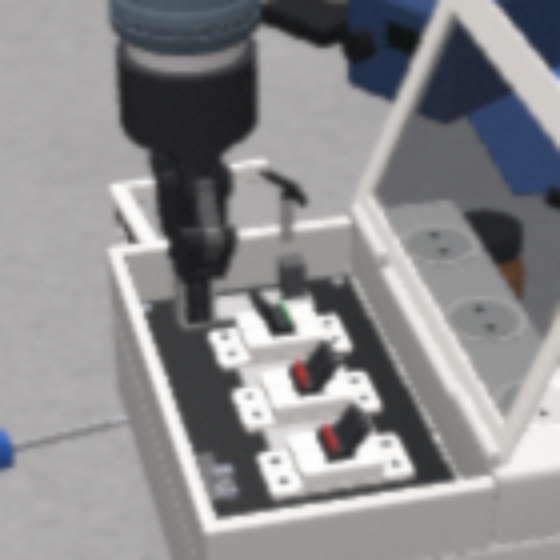

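The finger is in front of the green-flag lever and clear of the walls. I push to the rear.

Emit:
carry_out(motion=[[0.001,0.05,0.003,0,0,0],[0.001,0.085,0.003,0,0,0],[0.001,0.11,0.003,0,0,0],[0.001,0.13,0.003,0,0,0],[0.001,0.15,0.003,0,0,0],[0.001,0.17,0.003,0,0,0],[0.001,0.186,0.003,0,0,0],[0.001,0.186,0.003,0,0,0]])

```text
time_s: 9.35
tcp_pos: [0.5585, 0.0911, 0.0944]
ee_rot: [-2.165, -2.275, 0.002]
force: [-5.2, -0.8, 4.5]
grip_width: -0.0
```

```bash
python3 - <<'E'
from h import *
boxc()
cv2.imwrite("pics/side9.png",vision.camera("side")[:,:,::-1])
a=cv2.imread("pics/side9.png")[160:300,240:380];cv2.imwrite("pics/c9.png",cv2.resize(a,None,fx=4,fy=4))
boxc()
E
```

```text
box xyz mm [-25.5  62.4  94.4] F [-5.24 -0.77  4.5 ] t 9.35 w -4.2836566926355336e-05
box xyz mm [-25.5  62.5  94.4] F [-3.48 -0.08  5.65] t 9.4 w 2.5092783992681877e-05
```

View pics/c9.png

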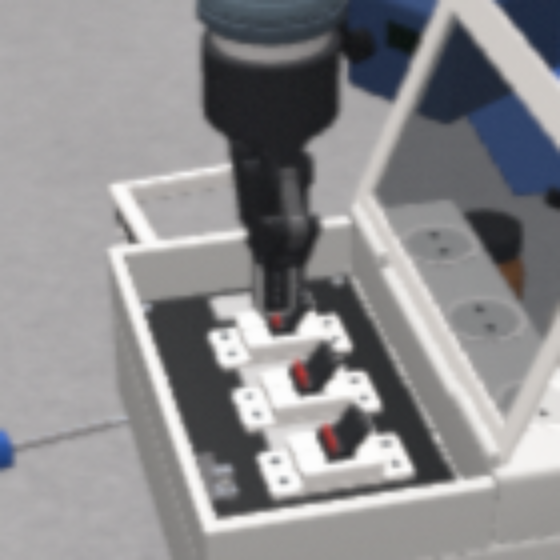

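The red flag shows and the lever is at its stop. I withdraw to the front, then up and away.

Emit:
carry_out(motion=[[0,-0.06,0,0,0,0],[0,-0.14,-0.03,0,0,0],[0,-0.18,-0.18,0,0,0],[0,-0.2,-0.34,0,0,0],[0,-0.25,-0.5,0,0,0],[0,-0.35,-0.6,0,0,0],[0,-0.5,-0.65,0,0,0],[0,-0.64,-0.65,0,0,0],[0,-0.75,-0.65,0,0,0],[0,-0.75,-0.65,0,0,0],[0,-0.75,-0.65,0,0,0]])

```text
time_s: 10.32
tcp_pos: [0.3712, 0.082, 0.2573]
ee_rot: [2.165, 2.274, 0.003]
force: [0.2, -1.3, 0.4]
grip_width: 0.0002
```

```bash
python3 - <<'E'
from h import *
boxc()
for n in("side","top"):cv2.imwrite(f"pics/{n}10.png",vision.camera(n)[:,:,::-1])
a=cv2.imread("pics/side10.png")[130:330,210:400];a=cv2.resize(a,(400,470))
b=cv2.imread("pics/top10.png")[130:340,160:460];b=cv2.resize(b,(400,470))
cv2.imwrite("pics/c10.png",np.hstack([a,b]))
E
```

```text
box xyz mm [-213.    62.5  257.3] F [ 0.23 -1.25  0.4 ] t 10.32 w 0.00015720931654020475
```

View pics/c10.png

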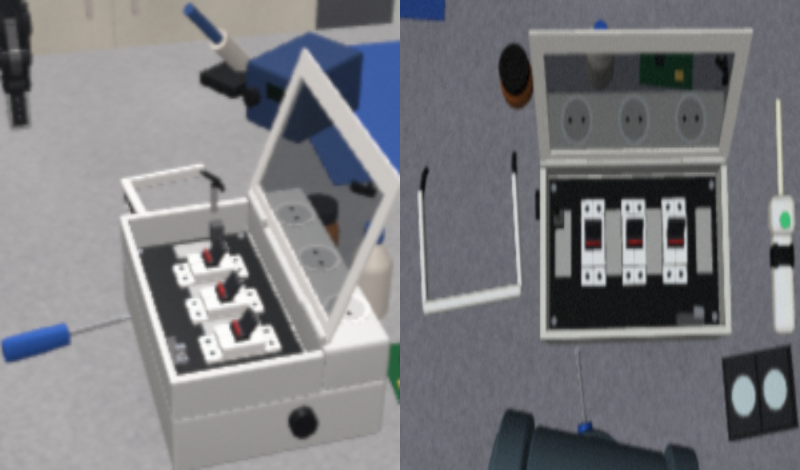

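All three levers lean to the rear with red flags showing. The flap is open and leaning back, the gripper is clear of everything, and the loose things have not moved.

```bash
python3 -c "
from rig import order
print(order.sign_off())"
```

```text
the job is handed in; nothing more can be done
None
```

The tripped breaker is switched back on and the flap is left standing open; I handed the job in at about 10.4 s of the 51 s allowed.

- **Catch:** I pressed the blue mark down to its firm stop with about 19 N, then drew the finger away. The flap sprang ajar by itself.
- **Flap:** With closed fingertips under the middle of the front edge, I swung it up and back past upright, and it stays there.
- **Breaker:** I pushed the left (+y) breaker's lever to the rear until it snapped on. The wrist read about 7 N with the lever against its stop.

The last pictures from both cameras show all three levers leaning to the rear with red flags. The flap is open, the gripper is clear of the box and the loose things look undisturbed. I judged those by eye and did not measure them.

One measurement disagreed with the description. Taking the breakers as centred in the well put the pivot at x -31 mm in the box frame. The pictures put it about 8 mm further back, at x -23 mm, and I aimed the push at that. No checks failed.

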